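Index the drilling fixture and clamp it

ROBOT

A 6-joint arm with a two-finger parallel gripper is mounted at the origin on the work surface. World frame = base frame: x ahead of the robot, y to its left, z up, the work surface at z = 0. Lengths are in m, angles in rad, forces in N, time in s.
With the tool pointing down it reaches from about 0.375 to 0.9 m from the base axis. Payload 3.1 kg.
Tool frame: the origin (TCP) lies midway between the tips of the shut fingers; the grasp point (between the pads) lies 19 mm behind it; z points along the fingers, y is the line along which they close (so a half turn about z gives the same grasp; the last joint's range is limited). The gripper opens to 87 mm and grips with 3 to 60 N. Pads are 19 mm wide; open, the fingers measure 117 mm over their backs; the gripper's body (75 mm by 190 mm) begins 51 mm behind the grasp point.
Start: joints at [-1.417, 0.527, 1.433, -0, 1.181, -0.178], TCP at [0.204, -0.591, 0.223] pointing down, gripper open.
Joint ranges: [-3.08, 3.08], [-0.75, 2.2], [0.22, 2.44], [-1.43, 4.57], [0, 2.65], [-2.85, 2.85]. Speed limits (rad/s): [2.79, 2.79, 3.14, 3.14, 3.14, 3.14].

INTERFACE

Orientations are given as a unit quaternion [x, y, z, w].
In Python, from rig import get_obs, cams, job gives the robot as it stands.
- The arm moves only by the tool servo_tool, never from a script. Its argument "moves" is text: rows parted by semicolons, each of 5 numbers parted by spaces: the shift along the tool's x, y, z in m, then the turn about the tool's z in degrees, then the finger opening in m, from 0 to 0.087. In form: dx dy dz spin claw; .... A call has 1 to 10 rows; each row is the pose to reach, as a shift and turn from the pose commanded when the call began, along the tool's axes at that moment; what a row does not reach only later rows make up. A row lasts 1/12 s, in which the tool goes at most 41.7 mm and 7.16 degrees, less where a joint would pass 70% of its speed; a pose out of reach is approached as far as the arm can. A call with a gripper value outside its range is refused whole. The fingers move at their own pace and stop on an object; "grip_force" is the grip in N (left out, the last holds). Time passes only in rows, so rows that repeat a pose let the fingers close. It gives the time, the measured TCP pose, the force, the opening and the grip force at its end, in the units of the state.
- get_obs(): the state, without advancing time (a new reading comes with each control period).
- cams.camera(name): name is "scene" or "top" or "wrist"; returns the picture (480x640x3 uint8, blue, green, red); there is no depth.
- cams.camera_model(name): a dict with "fx", "fy", "cx", "cy" (pixels), "dist" ([k1, k2, p1, p2, k3] as OpenCV has them; the pictures are not rectified), "R" (3x3) and "t" (3): a world point X has camera coordinates R X + t. Camera axes: x right, y down, z forward; pixel columns grow to the right and rows downward; lengths in m; the calibration is good to about 2 mm. A picture is of the moment at which its call begins: read the wrist's pose just before it. camera_model takes no time and is no camera call; for the wrist camera it gives the pose at the moment of the call.
- job.hand_in(): hands the job in; it is judged then, once.
The state is a dict: "time": time; "q": joint angles; "joint_velocities": joint speeds; "joint_torque": joint torques, N m; "position": TCP position; "tool_rot": TCP orientation; "ft_force": force on the tool from outside, world axes, zero at the start; "moment": the same for the moment, N m; "grip_width": finger opening in m; "grip_force": force on a finger pad.
Only numpy, scipy, OpenCV 4.12 (cv2) and the standard library are available. Lean on these libraries where they do the work, as an engineer would, in place of code of your own. Each camera call takes 0.05 s, during which the arm holds its last target. There are 200 camera calls.

TASK

Turn the round dial by pushing it gently with the fingertips (its upright posts are there for that), gripping nothing, until its index mark lines up with the long scale line, the one with the small steel block at its outer end. Then push the black-knobbed clamp lever across to its stop, so that it lies clockwise as far as it goes (seen from above), with the dial still lined up. Leave the loose flange seated on the dial and all the other things where they are.

Things in the scene. Friction and masses are not known exactly. Their poses are not given: they have to be found in the camera images.
- base: Fixed grey cast base, 250 x 250 mm, its deck 40 mm above the bench, with an ear for the clamp lever on one side (its own -y). Origin under the middle of its square part, on the dial's axis. On it lies a fixed pale steel scale ring, 210 mm in diameter, upper face 58 mm above the bench, carrying the dial.
- dial_centre (a point): Point on the dial's vertical axis at its flat top, 64 mm above the bench. The dial is a level aluminium disc, 156 mm in diameter. Four upright steel posts, 12 mm in diameter, 35 mm tall (tops 99 mm above the bench), stand on it 58 mm from the axis, at 45, 135, 225 and 315 degrees from the index mark. In the middle a spigot (20 mm in diameter, 18 mm tall) carries the loose flange.
- index_mark (a point): The outer end of the index mark, on the dial's rim 78 mm from its axis, on its top face. The mark is one dark radial line, 30 mm long and 3 mm wide, that turns with the dial.
- target_line (a point): Inner end of the target scale line, on the fixed ring at the dial's rim, 78 mm from the axis and 6 mm lower than the index mark; lined up, it is directly below the index_mark point. It is the only long line (21 mm, 3 mm wide) of the 36 on the ring; the others are 9 mm long, every 10 degrees. At its outer end a steel block, 16 mm wide, stands 6 mm above the ring.
- dial_plate (a joint): Angle of the index mark from the target line (rad), counter-clockwise from above positive; 0 or any whole number of turns is lined up. The dial turns freely either way, with no stop in reach. A stiff steady friction (about 2.5 N at a post) holds it wherever it is left.
- lever (a joint): Clamp lever's angle (rad): 0 is fully open, 1.22 is its stop (clamped). It grows clockwise seen from above and turns about a vertical axis. It starts near the open end; friction (about 2 N at the knob) holds it where it is left. It does not change how the dial turns.
- lever_knob (a point): Middle of the upright black knob on the lever's end, 90 mm above the bench and 60 mm from the lever's pivot. The knob is 22 mm in diameter and 23 mm tall, from 79 to 102 mm above the bench, on a 12 mm stem; the lever's bar below it tops out 62 mm above the bench.
- lever_pivot (a point): Point on the lever's vertical pivot axis, 50 mm above the bench, on the side ear of the base, 150 mm from the dial's axis. The pivot boss tops out 64 mm above the bench.
- flange_mid (a point): Centre of the loose dark steel flange, a ring of 52 mm outside and 23 mm inside diameter, 14 mm tall, lying over the spigot on the dial; it rides along as the dial turns. Its top is 78 mm above the bench.
- nut: Loose steel nut, 28 mm across, 15 mm tall, on one corner of the base's deck; origin at the centre of its underside. Leave alone.
- bolt: Loose bolt standing on its 26 mm head on another corner of the base's deck, 40 mm tall; origin under its head. Leave alone.
- bracket_a: Loose L-shaped sheet steel bracket, 110 x 45 mm, 43 mm tall, on the bench; origin under its centre. Leave alone.
- bracket_b: A second bracket, the same. Leave alone.
- wrench: Loose wrench lying on the bench; its long axis is x. Leave alone.
- chip_brush: Loose chip brush lying on the bench; its long axis is x. Leave alone.
- oil: Loose grey oil bottle, 52 mm in diameter, 130 mm tall, standing on the bench. Leave alone.
Things that resemble listed ones, but are neither listed nor needed, are in the scene too. Leave any brown or pink look-alike of the part that bears flange_mid alone.

How it is judged:
By the outcome, as a careful person would: the job done as asked, in the order asked, and still so for the second after the job is handed in, with the robot touching nothing.
It also fails if it takes over 72 s, if anything falls off the work surface, if the arm or the gripper's body presses on something with over 40 N, if the wrist force passes 120 N, or if a joint passes its speed limit or range.

## Working session

There is one attempt and no reset: what is moved stays moved. The work goes in short steps, Python scripts to look and compute and a tool call to move; the robot and the scene stay as the last step left them, time stands still between calls to the robot, and variables do not carry over. Pictures are saved under pics/ and viewed, at most 10 in all, crops included, and the job is handed in when it is done.

Besides the shell and the picture viewer there is one more tool, called after "Request:" as a command line: name --argument value ..., lists and objects as JSON in quotes. servo_tool: Moves the arm, as the interface text tells. Its arguments: {"type":"object","properties":{"moves":{"type":"string"},"grip_force":{"type":"number"}},"required":["moves"]}

```bash
mkdir -p pics; ls
python3 - <<'E'
from rig import get_obs,cams
import cv2
o=get_obs(); print({k:o[k] for k in('time','position','tool_rot','grip_width')})
for n in('top','scene'):
    cv2.imwrite(f'pics/{n}0.png',cams.camera(n)); m=cams.camera_model(n); print(n,m)
E
```

```text
pics
{'time': 0.0, 'position': array([ 0.20349395, -0.5901705 ,  0.22157833]), 'tool_rot': array([ 9.86268880e-01,  1.65143997e-01,  3.65780576e-06, -1.07559668e-03]), 'grip_width': 0.08689578737845574}
top {'fx': 603.0624905511634, 'fy': 603.0624905511634, 'cx': 314.2257745294004, 'cy': 232.84947091361994, 'dist': array([-0.18450904,  0.        ,  0.        ,  0.        ,  0.        ]), 'R': array([[ 0.02655935, -0.99949551,  0.01741618],
       [-0.98109443, -0.02940348, -0.19128289],
       [ 0.19169849, -0.01200657, -0.98138042]]), 't': array([-0.05363177,  0.5253625 ,  1.47145269])}
scene {'fx': 603.4563520753723, 'fy': 603.4563520753723, 'cx': 311.87281833457024, 'cy': 241.01414760653182, 'dist': array([-0.01195386,  0.        ,  0.        ,  0.        ,  0.        ]), 'R': array([[ 0.53477124,  0.84499566, -0.0014376 ],
       [ 0.60497212, -0.38405454, -0.6975033 ],
       [-0.58993937,  0.37213499, -0.71658013]]), 't': array([-0.24536933, -0.25552569,  1.62357739])}
```

View pics/top0.png

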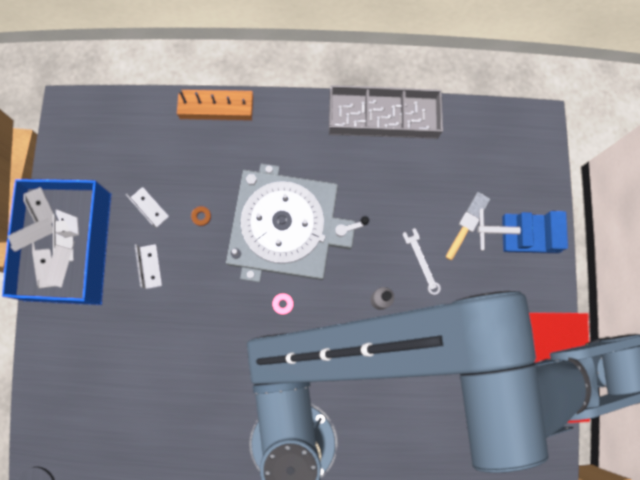

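View pics/scene0.png

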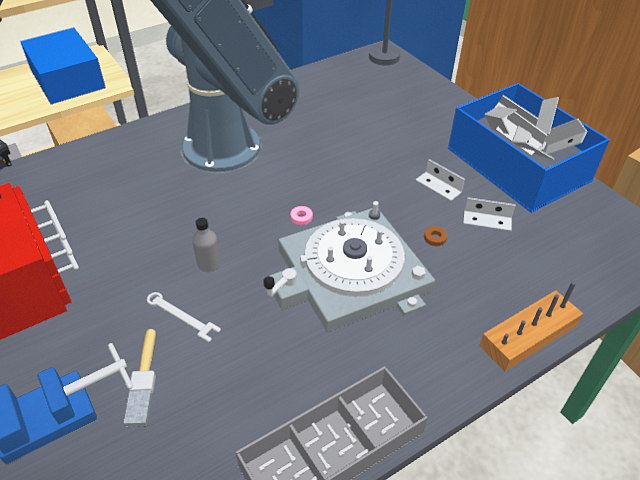

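The top view shows the dial at about (282,220), the lever knob at (365,220), its pivot at (341,229), and possibly the block at (322,237). I'll enlarge both views.

Run:
```python
import cv2,numpy as np
a=cv2.imread('pics/top0.png')[155:290,215:395]; b=cv2.imread('pics/scene0.png')[190:325,255:435]
f=lambda i:cv2.resize(i,None,fx=4.4,fy=4.4,interpolation=cv2.INTER_CUBIC)
cv2.imwrite('pics/cropt.png',f(a));cv2.imwrite('pics/crops.png',f(b))
```

```text
(no output)
```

View pics/cropt.png

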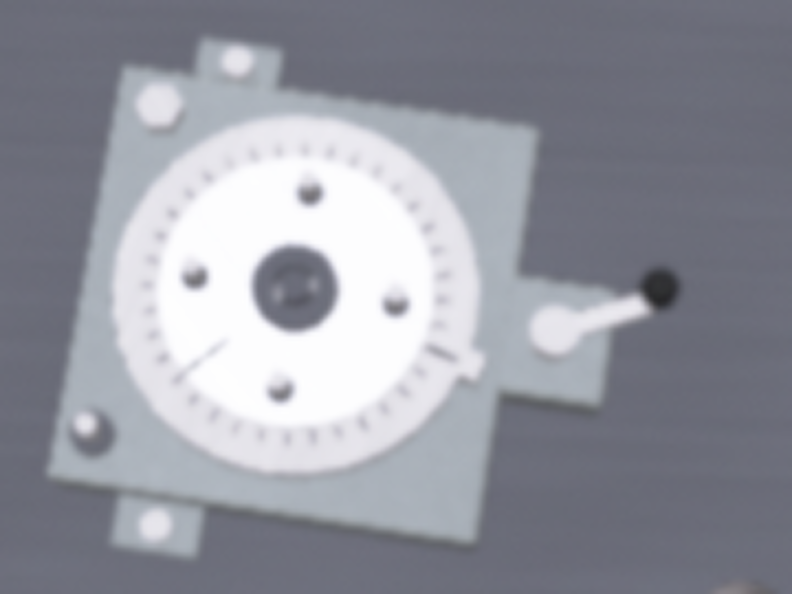

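View pics/crops.png

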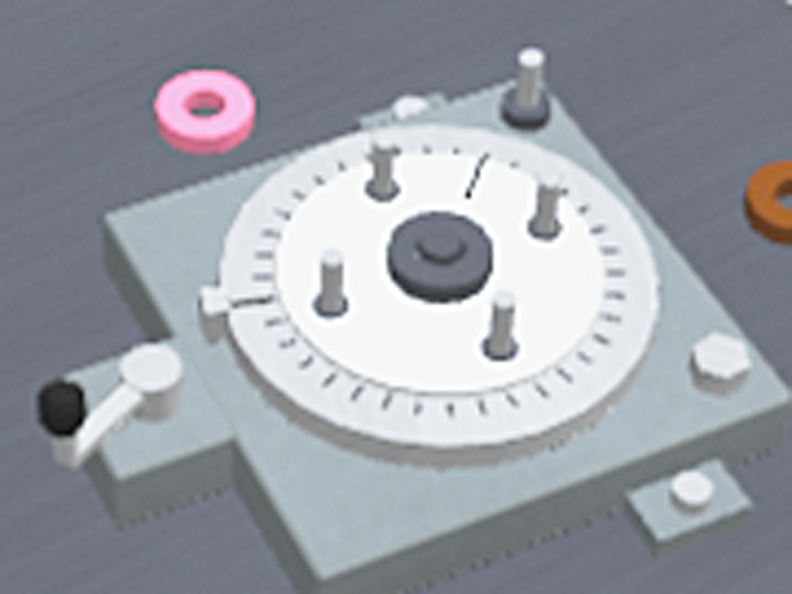

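Both views agree. In the top crop the index outer end is at (178,378), the target line's inner end at (428,346), and the posts at (309,185), (396,297), (280,385) and (195,270). The knob is at (660,287) and the pivot at (556,329).

```bash
cat > h.py <<'E'
import numpy as np,cv2
from rig import get_obs,cams
def K(m): return np.array([[m['fx'],0,m['cx']],[0,m['fy'],m['cy']],[0,0,1]])
def ray(m,p):
    x,y=cv2.undistortPoints(np.float64([[p]]),K(m),m['dist'])[0,0]
    R=np.array(m['R']);return -R.T@m['t'], R.T@np.array([x,y,1])
def atz(m,p,z):
    c,d=ray(m,p); return c+d*(z-c[2])/d[2]
def tri(ms,ps):
    A=np.zeros((3,3));b=np.zeros(3)
    for m,p in zip(ms,ps):
        c,d=ray(m,p);d=d/np.linalg.norm(d);P=np.eye(3)-np.outer(d,d);A+=P;b+=P@c
    return np.linalg.solve(A,b)
def proj(m,X): return cv2.projectPoints(np.float64(X).reshape(-1,3),cv2.Rodrigues(np.array(m['R']))[0],np.float64(m['t']),K(m),m['dist'])[0][:,0]
E
python3 - <<'E'
from h import *
t,s=cams.camera_model('top'),cams.camera_model('scene')
T=lambda u,v:((u+.5)/4.4-.5+215,(v+.5)/4.4-.5+155)
S=lambda u,v:((u+.5)/4.4-.5+255,(v+.5)/4.4-.5+190)
P={'idx_out':((178,378),(487,154),.064),'idx_in':((228,341),(468,197),.064),'tgt':((428,346),(270,300),.058),'flange_top':((295,286),(440,246),.078),
'pN':((309,183),(380,150),.099),'pE':((397,296),(332,256),.099),'pS':((281,383),(503,298),.099),'pW':((193,268),(548,180),.099),
'knob':((660,287),(61,405),.09),'pivot':((556,329),(150,364),.064)}
# posts: which matches? print tri and residual by z planes
for k,(a,b,z) in P.items():
    print(k,tri([t,s],[T(*a),S(*b)]).round(4),atz(t,T(*a),z).round(4),atz(s,S(*b),z).round(4))
E
```

```text
idx_out [0.5018 0.1102 0.0596] [0.5002 0.1086 0.064 ] [0.5058 0.1086 0.064 ]
idx_in [0.5236 0.0825 0.0625] [0.5225 0.081  0.064 ] [0.5253 0.0831 0.064 ]
tgt [ 0.5248 -0.0323  0.0562] [ 0.5241 -0.0328  0.058 ] [ 0.5265 -0.0326  0.058 ]
flange_top [0.5536 0.0445 0.0756] [0.5526 0.0435 0.078 ] [0.5558 0.0441 0.078 ]
pN [0.577  0.0157 0.1781] [0.6075 0.0369 0.099 ] [0.5042 0.044  0.099 ]
pE [ 0.5459 -0.013   0.0942] [ 0.544  -0.0145  0.099 ] [ 0.5503 -0.0141  0.099 ]
pS [ 0.5265  0.0761 -0.0075] [0.4929 0.0483 0.099 ] [0.6138 0.0369 0.099 ]
pW [0.5588 0.1019 0.0934] [0.5566 0.1    0.099 ] [0.5637 0.0997 0.099 ]
knob [ 0.5556 -0.1615  0.0914] [ 0.5556 -0.1622  0.09  ] [ 0.5548 -0.1604  0.09  ]
pivot [ 0.5353 -0.1047  0.0645] [ 0.535  -0.1055  0.064 ] [ 0.5352 -0.1038  0.064 ]
```

The dial centre is near (0.554,0.044). The index sits at about 128° and the target at about 249°, so I need roughly +121° CCW. I'll move above the dial for an accurate wrist view.

```bash
cat > plan.py <<'E'
import numpy as np
def rows(cmd,poses,claw=0.0):
    """cmd, poses: x y z psi(deg, heading of tool x); prints rows"""
    x,y,z,p=cmd;c,s=np.cos(np.radians(p)),np.sin(np.radians(p));out=[]
    for X,Y,Z,P in poses:
        dx,dy=X-x,Y-y
        out.append(f"{dx*c+dy*s:.4f} {dx*s-dy*c:.4f} {z-Z:.4f} {p-P:.1f} {claw:g}")
    print('; '.join(out))
def lin(a,b,n): return [np.array(a)+(np.array(b)-a)*(i+1)/n for i in range(n)]
E
python3 - <<'E'
from plan import *; from rig import *
m=cams.camera_model('wrist');R=np.array(m['R']);c=-R.T@m['t'];print(c,R[2],m['fx'],c-get_obs()['position'])
A=(.2035,-.5905,.2225,19);B=(.48,.0,.33,58)
rows(A,lin(A,B,10)+[B]*2)
E
```

```text
[ 0.2795745  -0.56450754  0.38365474] [-0.27561475 -0.09323329 -0.95673615] 335.0017158154997 [0.07606587 0.02573937 0.1619791 ]
0.0454 -0.0468 -0.0108 -3.9 0; 0.0907 -0.0937 -0.0215 -7.8 0; 0.1361 -0.1405 -0.0323 -11.7 0; 0.1815 -0.1873 -0.0430 -15.6 0; 0.2268 -0.2342 -0.0537 -19.5 0; 0.2722 -0.2810 -0.0645 -23.4 0; 0.3176 -0.3278 -0.0753 -27.3 0; 0.3629 -0.3746 -0.0860 -31.2 0; 0.4083 -0.4215 -0.0968 -35.1 0; 0.4537 -0.4683 -0.1075 -39.0 0; 0.4537 -0.4683 -0.1075 -39.0 0; 0.4537 -0.4683 -0.1075 -39.0 0
```

Request:
servo_tool --moves "0 0 -0.04 0 0; 0.027 -0.028 -0.07 -4 0; 0.054 -0.056 -0.09 -8 0; 0.081 -0.084 -0.107 -12 0; 0.108 -0.112 -0.107 -16 0; 0.135 -0.14 -0.107 -20 0; 0.162 -0.168 -0.107 -24 0; 0.189 -0.196 -0.107 -28 0; 0.216 -0.224 -0.107 -32 0; 0.24 -0.248 -0.107 -39 0"

```text
time: 0.93
position: [0.3499, -0.2753, 0.3293]
tool_rot: [0.873, 0.487, 0.0, -0.001]
ft_force: [0.9, 0.3, 0.3]
grip_width: 0.0284
grip_force: 0.0
```

Run:
```python
from plan import *; from rig import *
o=get_obs();print(o['time'],o['position'],o['tool_rot'])
A=(*o['position'],58);B=(.48,.0,.33,58)
rows(A,[B])
```

```text
0.9333 [ 0.34987474 -0.27534818  0.32930791] [ 8.73475339e-01  4.86867972e-01  1.69301278e-04 -6.17922613e-04]
0.3025 -0.0356 -0.0007 0.0 0
```

Request:
servo_tool --moves "0.04 -0.005 0 0 0; 0.08 -0.01 0 0 0; 0.12 -0.015 0 0 0; 0.16 -0.02 0 0 0; 0.2 -0.025 0 0 0; 0.24 -0.03 0 0 0; 0.28 -0.035 0 0 0; 0.305 -0.0355 0 0 0; 0.305 -0.0355 0 0 0; 0.305 -0.0355 0 0 0"

```text
time: 1.77
position: [0.4811, 0.0004, 0.3291]
tool_rot: [0.874, 0.486, -0.001, -0.0]
ft_force: [-0.6, 0.1, -0.5]
grip_width: 0.0005
grip_force: 0.0
```

Run:
```python
from h import *
import json
m=cams.camera_model('wrist');im=cams.camera('wrist');cv2.imwrite('pics/w0.png',im)
print(get_obs()['position'])
json.dump({k:np.array(v).tolist() for k,v in m.items()},open('w0.json','w'))
```

```text
[ 0.48071018 -0.00055556  0.32908999]
```

View pics/w0.png

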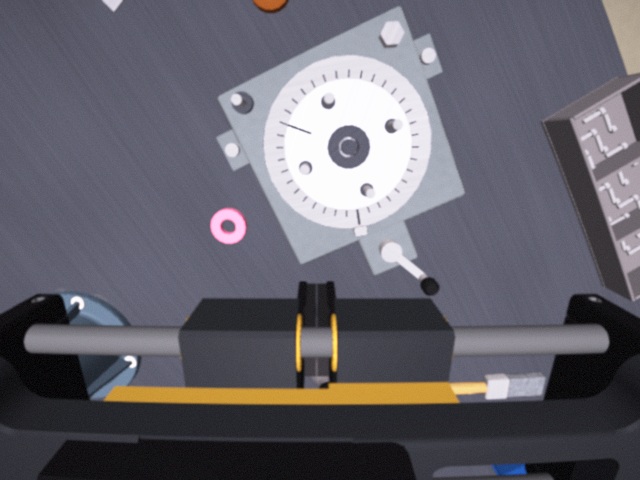

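Wrist view: the dial centre is at (348,146), the index line runs (281,124) to (311,132), the target line is at (358,215) with its block at (361,231), and the knob is at (430,286). Next I'll fit these by rectifying onto the known planes.

```bash
cat > dial.py <<'E'
from h import *
from scipy.optimize import minimize
def rect(im,m,c,z,half,mm=.0003):
    n=int(2*half/mm); g=(np.arange(n)+.5)*mm-half
    X,Y=np.meshgrid(c[0]+g,c[1]+g)
    p=proj(m,np.stack([X,Y,np.full_like(X,z)],-1)).reshape(n,n,2).astype(np.float32)
    return cv2.remap(im,p[...,0].copy(),p[...,1].copy(),cv2.INTER_CUBIC)
def polar(im,m,c,z,r,th):
    T,Rr=np.meshgrid(np.radians(th),r)
    X=np.stack([c[0]+Rr*np.cos(T),c[1]+Rr*np.sin(T),np.full_like(T,z)],-1)
    p=proj(m,X).reshape(*T.shape,2).astype(np.float32)
    return cv2.remap(im,p[...,0].copy(),p[...,1].copy(),cv2.INTER_LINEAR).astype(float)
def measure(im,m,c0):
    g=cv2.cvtColor(im,cv2.COLOR_BGR2GRAY);th=np.arange(0,360,.25)
    def rim(c): # contrast across dial rim
        a=polar(g,m,c,.064,np.arange(.0745,.0775,.0005),th).mean(0);b=polar(g,m,c,.064,np.arange(.0785,.0815,.0005),th).mean(0)
        return -np.median(a-b)-.3*np.percentile(a-b,20)
    c=minimize(rim,c0,method='Nelder-Mead',options=dict(initial_simplex=np.array([c0,np.add(c0,(.004,0)),np.add(c0,(0,.004))]))).x
    def line(z,r):
        d=polar(g,m,c,z,r,th).mean(0);d=np.median(d)-d;k=d.argmax()
        i=np.arange(k-18,k+19);w=np.clip(d[i%len(th)]-.3*d[k],0,None);return (w*i*.25).sum()/w.sum(),d[k]
    ind=line(.064,np.arange(.052,.077,.0005));tg=line(.058,np.arange(.090,.097,.0005))
    return c,ind,tg,(ind[0]-tg[0]+180)%360-180
E
python3 - <<'E'
from dial import *
import json
m={k:np.array(v) for k,v in json.load(open('w0.json')).items()};im=cv2.imread('pics/w0.png')
print(measure(im,m,(.554,.044)))
for k,p,z in(('knob',(430,286),.102),('pivot',(390,251),.064),('flange',(348,145),.078)):print(k,atz(m,p,z).round(4))
ms=[cams.camera_model('top'),cams.camera_model('scene')]
for n,mm in zip(('top','scene'),ms): print(n,measure(cv2.imread(f'pics/{n}0.png'),mm,(.554,.044)))
c=measure(im,m,(.554,.044))[0]
a=rect(im,m,c,.064,.1,.0004)[::-1];b=rect(im,m,c,.058,.1,.0004)[::-1]
o=np.hstack([a,b]);cv2.imwrite('pics/rect.png',cv2.resize(o,(800,400)))
E
```

```text
(array([0.55367859, 0.04441498]), (np.float64(128.6613584005434), np.float64(106.57999999999998)), (np.float64(248.76491223086975), np.float64(106.39999999999999)), np.float64(-120.10355383032635))
knob [ 0.5549 -0.1553  0.102 ]
pivot [ 0.5344 -0.1021  0.064 ]
flange [0.5542 0.0466 0.078 ]
top (array([0.55326904, 0.04434351]), (np.float64(85.35501016323809), np.float64(61.28999999999999)), (np.float64(248.7251552232862), np.float64(46.06666666666666)), np.float64(-163.37014506004812))
scene (array([0.55628323, 0.04437821]), (np.float64(169.91487542075222), np.float64(108.6)), (np.float64(248.17004949288082), np.float64(98.93333333333331)), np.float64(-78.2551740721286))
```

Run:
```python
from plan import *
A=(.4810,-.0004,.3293,58);B=(.5177,.0897,.20,38.7);B2=(.5177,.0897,.082,38.7)
rows(A,lin(A,B,5)+lin(B,B2,4)+[B2])
```

```text
0.0192 -0.0033 0.0259 3.9 0; 0.0383 -0.0066 0.0517 7.7 0; 0.0575 -0.0100 0.0776 11.6 0; 0.0767 -0.0133 0.1034 15.4 0; 0.0959 -0.0166 0.1293 19.3 0; 0.0959 -0.0166 0.1588 19.3 0; 0.0959 -0.0166 0.1883 19.3 0; 0.0959 -0.0166 0.2178 19.3 0; 0.0959 -0.0166 0.2473 19.3 0; 0.0959 -0.0166 0.2473 19.3 0
```

Request:
servo_tool --moves "0.0192 -0.0033 0.026 3.9 0; 0.0383 -0.0066 0.052 7.7 0; 0.0575 -0.01 0.0776 11.6 0; 0.0767 -0.0133 0.1034 15.4 0; 0.0959 -0.0166 0.1293 19.3 0; 0.0959 -0.0166 0.159 19.3 0; 0.0959 -0.0166 0.188 19.3 0; 0.0959 -0.0166 0.218 19.3 0; 0.0959 -0.0166 0.2473 19.3 0; 0.0959 -0.0166 0.2473 19.3 0"

```text
time: 2.65
position: [0.5137, 0.0877, 0.0776]
tool_rot: [0.944, 0.33, -0.005, -0.002]
ft_force: [-1.2, 0.2, -0.4]
grip_width: 0.0004
grip_force: 0.0
```

```bash
cat > arc.py <<'E'
import sys
from plan import *
C=(.5540,.0444)
def arc(a0,a1,n,off=-90,z=.082,r=.058):
    q=[(C[0]+r*np.cos(np.radians(a)),C[1]+r*np.sin(np.radians(a)),z,a+off) for a in np.linspace(a0,a1,n+1)]
    rows(q[0],q[1:])
a0,a1,n=map(float,sys.argv[1:4]);arc(a0,a1,int(n))
E
python3 arc.py 128.7 178.7 10
python3 -c "from rig import *;o=get_obs();print(o['position'],o['tool_rot'],o['ft_force'])"
```

```text
-0.0051 0.0002 0.0000 -5.0 0; -0.0101 0.0009 0.0000 -10.0 0; -0.0150 0.0020 0.0000 -15.0 0; -0.0198 0.0035 0.0000 -20.0 0; -0.0245 0.0054 0.0000 -25.0 0; -0.0290 0.0078 0.0000 -30.0 0; -0.0333 0.0105 0.0000 -35.0 0; -0.0373 0.0136 0.0000 -40.0 0; -0.0410 0.0170 0.0000 -45.0 0; -0.0444 0.0207 0.0000 -50.0 0
[0.51370913 0.08773768 0.077579  ] [ 0.94386066  0.33029272 -0.00546283 -0.00198304] [-1.17407647  0.17799706 -0.43145251]
```

```bash
python3 arc.py 128.7 158.7 10;python3 -c "from rig import *;o=get_obs();print(o['position'],o['tool_rot'],o['ft_force'])"
```

```text
-0.0030 0.0001 0.0000 -3.0 0; -0.0061 0.0003 0.0000 -6.0 0; -0.0091 0.0007 0.0000 -9.0 0; -0.0121 0.0013 0.0000 -12.0 0; -0.0150 0.0020 0.0000 -15.0 0; -0.0179 0.0028 0.0000 -18.0 0; -0.0208 0.0039 0.0000 -21.0 0; -0.0236 0.0050 0.0000 -24.0 0; -0.0263 0.0063 0.0000 -27.0 0; -0.0290 0.0078 0.0000 -30.0 0
[0.51370913 0.08773768 0.077579  ] [ 0.94386066  0.33029272 -0.00546283 -0.00198304] [-1.17407647  0.17799706 -0.43145251]
```

Request:
servo_tool --moves "-0.003 0.0001 0 -3 0; -0.0061 0.0003 0 -6 0; -0.0091 0.0007 0 -9 0; -0.0121 0.0013 0 -12 0; -0.015 0.002 0 -15 0; -0.0179 0.0028 0 -18 0; -0.0208 0.0039 0 -21 0; -0.0236 0.005 0 -24 0; -0.0263 0.0063 0 -27 0; -0.029 0.0078 0 -30 0"

```text
time: 3.48
position: [0.5009, 0.0641, 0.0841]
tool_rot: [0.826, 0.564, 0.001, 0.001]
ft_force: [1.3, 3.5, -0.1]
grip_width: 0.0004
grip_force: 1.6
```

Request:
servo_tool --moves "-0.003 0.0001 0 -3 0; -0.0061 0.0003 0 -6 0; -0.0091 0.0007 0 -9 0; -0.0121 0.0013 0 -12 0; -0.015 0.002 0 -15 0; -0.0179 0.0028 0 -18 0; -0.0208 0.0039 0 -21 0; -0.0236 0.005 0 -24 0; -0.0263 0.0063 0 -27 0; -0.029 0.0078 0 -30 0"

```text
time: 4.32
position: [0.4982, 0.0347, 0.0841]
tool_rot: [0.651, 0.759, 0.001, 0.001]
ft_force: [1.7, 3.5, -1.5]
grip_width: 0.0004
grip_force: 1.8
```

Run:
```python
from dial import *
m=cams.camera_model('wrist');im=cams.camera('wrist');cv2.imwrite('pics/w1.png',im)
o=get_obs();p=o['position'];print(p,o['ft_force'],np.hypot(p[0]-.554,p[1]-.0444),np.degrees(np.arctan2(p[1]-.0444,p[0]-.554)))
print(measure(im,m,(.554,.0444)))
```

```text
[0.49842531 0.03407179 0.08406322] [ 1.24860665  2.66597807 -0.56068202] 0.05652626516800743 -169.47204264838243
(array([0.55374027, 0.04398433]), (np.float64(199.78790935800723), np.float64(143.34)), (np.float64(233.95466338668322), np.float64(163.93333333333334)), np.float64(-34.166754028675996))
```

View pics/w1.png

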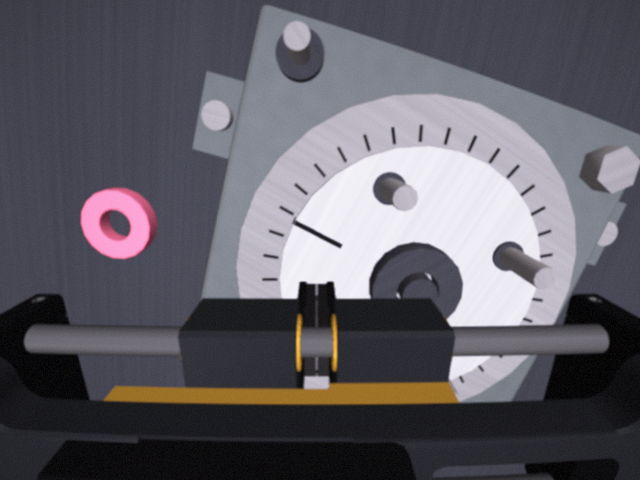

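The index line shows clearly from (296,222) to (341,246), with the finger behind its post. The automatic reading was fooled by the gripper, so I'll compute it from those pixels.

Run:
```python
from dial import *
m=cams.camera_model('wrist')
a,b=atz(m,(296,222),.064),atz(m,(341,246),.064);print(a,b,np.degrees(np.arctan2(*(a-b)[[1,0]])), np.degrees(np.arctan2(a[1]-.0444,a[0]-.554)))
```

```text
[0.48173558 0.06976498 0.064     ] [0.5089489 0.0598061 0.064    ] 159.89959114992675 160.65880945188832
```

Request:
servo_tool --moves "-0.003 0.0001 0 -3 0; -0.0061 0.0003 0 -6 0; -0.0091 0.0007 0 -9 0; -0.0121 0.0013 0 -12 0; -0.015 0.002 0 -15 0; -0.0179 0.0028 0 -18 0; -0.0208 0.0039 0 -21 0; -0.0236 0.005 0 -24 0; -0.0263 0.0063 0 -27 0; -0.029 0.0078 0 -30 0"

```text
time: 5.2
position: [0.5098, 0.008, 0.0839]
tool_rot: [0.433, 0.901, 0.001, 0.001]
ft_force: [1.2, 6.0, 1.9]
grip_width: 0.0002
grip_force: 2.5
```

Request:
servo_tool --moves "-0.003 0.0001 0 -3 0; -0.0061 0.0003 0 -6 0; -0.0091 0.0007 0 -9 0; -0.0121 0.0013 0 -12 0; -0.015 0.002 0 -15 0; -0.0179 0.0028 0 -18 0; -0.0208 0.0039 0 -21 0; -0.0236 0.005 0 -24 0; -0.0263 0.0063 0 -27 0; -0.029 0.0078 0 -30 0"

```text
time: 6.03
position: [0.5318, -0.0091, 0.0837]
tool_rot: [0.185, 0.983, 0.001, -0.001]
ft_force: [-2.7, 6.5, 4.5]
grip_width: 0.0004
grip_force: 3.0
```

Request:
servo_tool --moves "-0.003 0.0001 0 -3 0; -0.0061 0.0003 0 -6 0; -0.0091 0.0007 0 -9 0; -0.0121 0.0013 0 -12 0; -0.015 0.002 0 -15 0; -0.0179 0.0028 0 -18 0; -0.0208 0.0039 0 -21 0; -0.0222 0.0044 0 -22.5 0; -0.0222 0.0044 0 -22.5 0; -0.0222 0.0044 0 -22.5 0"

```text
time: 6.87
position: [0.5537, -0.0136, 0.0834]
tool_rot: [-0.009, 1.0, 0.001, -0.002]
ft_force: [-3.7, 4.0, 3.7]
grip_width: 0.0003
grip_force: 2.5
```

```bash
cat >> dial.py <<'E'
def near(im,m,c=(.554,.0444),a=248.8,w=14):
    """index and target angles, looking only within w degrees of a"""
    g=cv2.cvtColor(im,cv2.COLOR_BGR2GRAY);th=np.arange(a-w,a+w,.1);out=[]
    for z,r in((.064,np.arange(.054,.076,.0005)),(.058,np.arange(.089,.097,.0005))):
        d=polar(g,m,c,z,r,th).mean(0);d=np.median(d)-d;k=d.argmax();s=abs(th-th[k])<2.5
        q=np.clip(d[s]-.25*d[k],0,None);out+=[(q*th[s]).sum()/q.sum(),d[k]]
    return np.round(out,2),round(out[0]-out[2],2)
E
python3 - <<'E'
from dial import *
m=cams.camera_model('wrist');im=cams.camera('wrist');cv2.imwrite('pics/w2.png',im)
o=get_obs();p=o['position'];print(p,o['ft_force'],np.hypot(p[0]-.554,p[1]-.0444),np.degrees(np.arctan2(p[1]-.0444,p[0]-.554)))
print(near(im,m)); print(near(im,m,(.554,.0434)),near(im,m,(.553,.0444)))
E
```

```text
[ 0.55363042 -0.01361379  0.08334229] [-4.00598536  3.58971802  3.54227527] 0.05801497007324352 -90.36499813231508
(array([240.32, 212.45, 248.5 , 169.35]), np.float64(-8.17))
(array([239.89, 212.3 , 248.27, 169.41]), np.float64(-8.38)) (array([241.09, 212.23, 249.07, 169.18]), np.float64(-7.97))
```

View pics/w2.png

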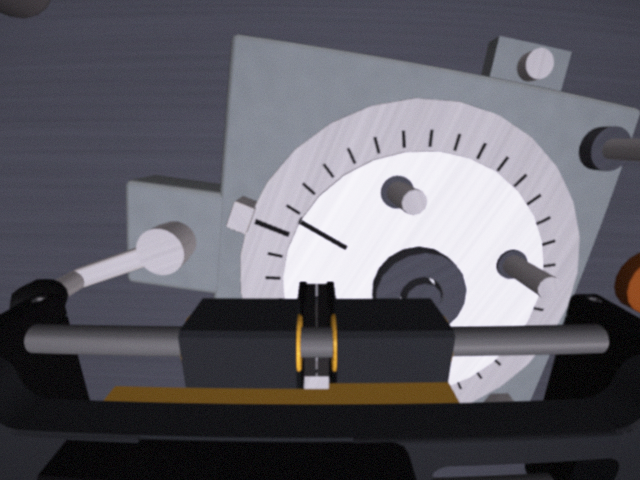

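The index is 8.2° short of the target line, and both lines are clearly visible. I'll push 7° more.

Request:
servo_tool --moves "-0.001 0 0 -1 0; -0.002 0 0 -2 0; -0.003 0.0001 0 -3 0; -0.004 0.0001 0 -4 0; -0.0051 0.0002 0 -5 0; -0.0061 0.0003 0 -6 0; -0.0071 0.0004 0 -7 0; -0.0071 0.0004 0 -7 0; -0.0071 0.0004 0 -7 0; -0.0071 0.0004 0 -7 0"

```text
time: 7.75
position: [0.561, -0.0132, 0.083]
tool_rot: [-0.071, 0.997, 0.001, -0.001]
ft_force: [-3.8, 3.4, 4.4]
grip_width: 0.0006
grip_force: 2.5
```

```bash
cat > n.py <<'E'
from dial import *
m=cams.camera_model('wrist');im=cams.camera('wrist')
o=get_obs();p=o['position'];print(p,o['ft_force'],np.degrees(np.arctan2(p[1]-.0444,p[0]-.554)))
for c in((.554,.0444),(.554,.0434),(.553,.0444)):print(near(im,m,c))
E
python3 n.py
```

```text
[ 0.56097899 -0.01322631  0.08300877] [-4.3236531   3.56488249  4.58476947] -83.0946643796531
(array([247.6 , 212.95, 248.48, 169.59]), np.float64(-0.89))
(array([247.26, 212.66, 248.26, 169.65]), np.float64(-1.0))
(array([248.42, 212.78, 249.06, 169.24]), np.float64(-0.64))
```

Request:
servo_tool --moves "-0.0005 0 0 -0.4 0; -0.0009 0 0 -0.9 0; -0.0009 0 0 -0.9 0; -0.0009 0 0 -0.9 0"

```text
time: 8.13
position: [0.5619, -0.0131, 0.083]
tool_rot: [-0.079, 0.997, 0.001, -0.001]
ft_force: [-4.1, 2.6, 4.2]
grip_width: 0.0006
grip_force: 2.5
```

```bash
python3 n.py
```

```text
[ 0.56189777 -0.01307702  0.08300867] [-4.0375234   2.58360742  3.86508056] -82.17612982811619
(array([248.52, 212.2 , 248.47, 168.47]), np.float64(0.05))
(array([248.2 , 212.25, 248.25, 168.88]), np.float64(-0.05))
(array([249.35, 211.82, 249.05, 168.47]), np.float64(0.3))
```

The dial is aligned within about 0.1°. Next I'll back off, rise, and view the dial and lever.

Run:
```python
from plan import *
A=np.array((.5619,-.0131,.083,189));x=np.array((np.cos(np.radians(189)),np.sin(np.radians(189)),0,0))
B=A+.015*x;D=B+(0,0,.06,0);E=np.array((.62,-.09,.26,189))
rows(A,lin(A,B,3)+lin(B,D,2)+lin(D,E,4)+[E])
```

```text
0.0050 -0.0000 0.0000 0.0 0; 0.0100 0.0000 0.0000 0.0 0; 0.0150 -0.0000 0.0000 0.0 0; 0.0150 -0.0000 -0.0300 0.0 0; 0.0150 -0.0000 -0.0600 0.0 0; -0.0001 -0.0213 -0.0893 0.0 0; -0.0152 -0.0425 -0.1185 0.0 0; -0.0303 -0.0638 -0.1477 0.0 0; -0.0454 -0.0850 -0.1770 0.0 0; -0.0454 -0.0850 -0.1770 0.0 0
```

Request:
servo_tool --moves "0.005 0 0 0 0; 0.01 0 0 0 0; 0.015 0 0 0 0; 0.015 0 -0.03 0 0; 0.015 0 -0.06 0 0; 0 -0.021 -0.09 0 0; -0.015 -0.042 -0.118 0 0; -0.03 -0.064 -0.148 0 0; -0.045 -0.085 -0.177 0 0; -0.045 -0.085 -0.177 0 0"

```text
time: 9.02
position: [0.6287, -0.096, 0.2668]
tool_rot: [-0.078, 0.997, -0.005, 0.009]
ft_force: [1.1, -0.2, 1.3]
grip_width: 0.0004
grip_force: 0.0
```

Request:
servo_tool --moves "0 0 0 0 0; 0 0 0 0 0; 0 0 0 0 0"

```text
time: 9.27
position: [0.6194, -0.0892, 0.2575]
tool_rot: [-0.079, 0.997, 0.001, -0.002]
ft_force: [0.0, -0.1, -1.0]
grip_width: 0.0005
grip_force: 0.0
```

```bash
python3 n.py
python3 - <<'E'
from h import *
import json
m=cams.camera_model('wrist');im=cams.camera('wrist');cv2.imwrite('pics/w3.png',im)
json.dump({k:np.array(v).tolist() for k,v in m.items()},open('w3.json','w'))
E
```

```text
[ 0.61953311 -0.08906634  0.25741481] [0.60033056 0.50888879 0.50812386] -63.84856835055469
(array([248.59, 154.55, 248.51, 143.12]), np.float64(0.08))
(array([248.27, 155.02, 248.29, 142.68]), np.float64(-0.02))
(array([249.42, 154.95, 249.09, 143.12]), np.float64(0.33))
```

View pics/w3.png

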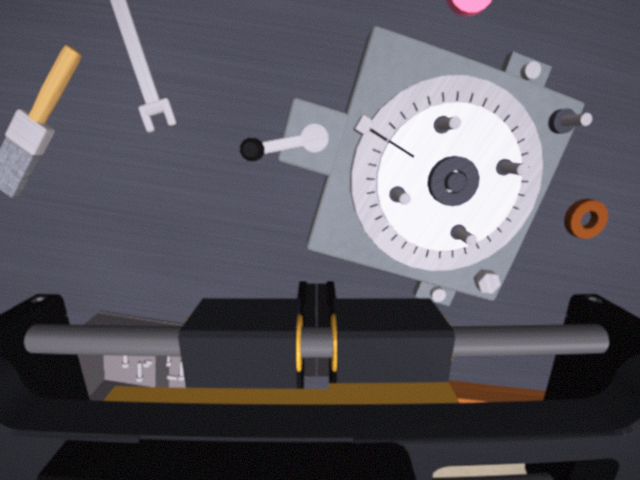

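The dial is lined up in this view too, with the knob at (252,149) and the pivot boss at (314,138).

Run:
```python
from h import *;from plan import *
import json
W=[{k:np.array(v) for k,v in json.load(open(f)).items()} for f in('w0.json','w3.json')]
print('knob',tri(W,[(430,286),(252,149)]),'pivot',tri(W,[(390,251),(314,138)]))
print(atz(W[1],(252,149),.098),atz(W[1],(314,138),.064))
P=np.array((.5350,-.1035))
def pose(b,z,gap=0):   # finger behind knob, b = knob bearing
    t=np.radians(b);k=P+.06*np.array((np.cos(t),np.sin(t)));d=np.array((np.sin(t),-np.cos(t)))  # clockwise tangent
    q=k-d*(.011+.0095+gap);return np.array((*q,z,b-90+360))
for b in(-70,-140):print(pose(b,.085))
A=np.array((.6194,-.0892,.2590,189.));B=pose(-70,.15,.02);D=pose(-70,.085,.02)
print(B);rows(A,lin(A,B,5)+lin(B,D,3)+[D]*2)
for b in (-70,):
    q=[pose(b-7*i,.085) for i in range(11)]
    print('push');rows(D,q[:1]+[pose(b-3.5*i,.085) for i in range(1,10)])
```

```text
knob [ 0.55513635 -0.16051258  0.09293922] pivot [ 0.53482353 -0.1046461   0.0575785 ]
[ 0.55444652 -0.15965174  0.098     ] [ 0.53522279 -0.10457202  0.064     ]
[ 5.74784907e-01 -1.52870144e-01  8.50000000e-02  2.00000000e+02]
[ 5.02214479e-01 -1.57771168e-01  8.50000000e-02  1.30000000e+02]
[ 5.93578760e-01 -1.46029741e-01  1.50000000e-01  2.00000000e+02]
0.0069 -0.0104 0.0218 -2.2 0; 0.0138 -0.0208 0.0436 -4.4 0; 0.0206 -0.0313 0.0654 -6.6 0; 0.0275 -0.0417 0.0872 -8.8 0; 0.0344 -0.0521 0.1090 -11.0 0; 0.0344 -0.0521 0.1307 -11.0 0; 0.0344 -0.0521 0.1523 -11.0 0; 0.0344 -0.0521 0.1740 -11.0 0; 0.0344 -0.0521 0.1740 -11.0 0; 0.0344 -0.0521 0.1740 -11.0 0
push
0.0200 -0.0000 0.0000 0.0 0; 0.0237 -0.0011 0.0000 3.5 0; 0.0275 -0.0021 0.0000 7.0 0; 0.0313 -0.0027 0.0000 10.5 0; 0.0351 -0.0032 0.0000 14.0 0; 0.0390 -0.0034 0.0000 17.5 0; 0.0429 -0.0034 0.0000 21.0 0; 0.0467 -0.0031 0.0000 24.5 0; 0.0506 -0.0026 0.0000 28.0 0; 0.0544 -0.0019 0.0000 31.5 0
```

Request:
servo_tool --moves "0.007 -0.01 0.022 -2 0; 0.014 -0.021 0.044 -4 0; 0.021 -0.031 0.065 -7 0; 0.0275 -0.042 0.087 -9 0; 0.0344 -0.052 0.109 -11 0; 0.0344 -0.053 0.131 -11 0; 0.0344 -0.053 0.152 -11 0; 0.0344 -0.053 0.174 -11 0; 0.0344 -0.053 0.174 -11 0; 0.0344 -0.053 0.174 -11 0"

```text
time: 10.2
position: [0.5943, -0.1467, 0.0837]
tool_rot: [-0.175, 0.985, 0.001, -0.002]
ft_force: [0.8, -0.6, 0.4]
grip_width: 0.0003
grip_force: 0.0
```

Request:
servo_tool --moves "0.01 0 0 0 0; 0.02 0 0 0 0; 0.0237 -0.0011 0 3.5 0; 0.0275 -0.0021 0 7 0; 0.0313 -0.0027 0 10.5 0; 0.0351 -0.0032 0 14 0; 0.039 -0.0034 0 17.5 0; 0.0429 -0.0034 0 21 0; 0.0467 -0.0031 0 24.5 0; 0.0506 -0.0026 0 28 0"

```text
time: 11.03
position: [0.5499, -0.1684, 0.0869]
tool_rot: [0.071, 0.997, -0.001, 0.002]
ft_force: [2.1, -0.8, -1.7]
grip_width: 0.0003
grip_force: 1.2
```

Run:
```python
from plan import *
from rig import *
o=get_obs();print(o['position'],o['ft_force'])
P=np.array((.5350,-.1046))
def pose(b,z=.085,gap=0):
    t=np.radians(b);k=P+.06*np.array((np.cos(t),np.sin(t)));d=np.array((np.sin(t),-np.cos(t)))
    return np.array((*(k-d*(.0205+gap)),z,b+270))
print(pose(-98))
rows(pose(-98),[pose(-98-3.5*i) for i in range(1,11)])
```

```text
[ 0.5499167  -0.16841704  0.0869146 ] [ 2.06656231 -0.76001601 -1.70483499]
[ 5.46950109e-01 -1.66869133e-01  8.50000000e-02  1.72000000e+02]
0.0037 -0.0011 0.0000 3.5 0; 0.0075 -0.0021 0.0000 7.0 0; 0.0113 -0.0027 0.0000 10.5 0; 0.0151 -0.0032 0.0000 14.0 0; 0.0190 -0.0034 0.0000 17.5 0; 0.0229 -0.0034 0.0000 21.0 0; 0.0267 -0.0031 0.0000 24.5 0; 0.0306 -0.0026 0.0000 28.0 0; 0.0344 -0.0019 0.0000 31.5 0; 0.0381 -0.0009 0.0000 35.0 0
```

Request:
servo_tool --moves "0.0037 -0.0011 0 3.5 0; 0.0075 -0.0021 0 7 0; 0.0113 -0.0027 0 10.5 0; 0.0151 -0.0032 0 14 0; 0.019 -0.0034 0 17.5 0; 0.0229 -0.0034 0 21 0; 0.0267 -0.0031 0 24.5 0; 0.0306 -0.0026 0 28 0; 0.0344 -0.0019 0 31.5 0; 0.0344 -0.0019 0 31.5 0"

```text
time: 11.87
position: [0.5151, -0.166, 0.0871]
tool_rot: [0.338, 0.941, -0.001, 0.002]
ft_force: [0.2, -1.3, 0.6]
grip_width: 0.0006
grip_force: 0.6
```

Request:
servo_tool --moves "0.001 -0.0003 0 1 0; 0.0021 -0.0006 0 2 0; 0.0032 -0.0009 0 3 0; 0.0032 -0.0009 0 3 0"

```text
time: 12.2
position: [0.5119, -0.1639, 0.0857]
tool_rot: [0.362, 0.932, -0.0, 0.0]
ft_force: [1.0, -3.2, 2.4]
grip_width: 0.0002
grip_force: 1.5
```

Request:
servo_tool --moves "0.001 -0.0003 0 1 0; 0.0021 -0.0006 0 2 0; 0.0021 -0.0006 0 2 0"

```text
time: 12.45
position: [0.5094, -0.1624, 0.0852]
tool_rot: [0.378, 0.926, -0.0, -0.0]
ft_force: [0.1, -4.6, 2.1]
grip_width: 0.0001
grip_force: 1.8
```

Request:
servo_tool --moves "0.001 -0.0003 0 1 0; 0.0021 -0.0006 0 2 0; 0.0032 -0.0009 0 3 0; 0.0032 -0.0009 0 3 0"

```text
time: 12.78
position: [0.5063, -0.1607, 0.0851]
tool_rot: [0.402, 0.916, -0.0, -0.001]
ft_force: [-1.2, -4.4, 2.3]
grip_width: 0.0004
grip_force: 2.0
```

Request:
servo_tool --moves "0.001 -0.0002 0 1 0; 0.002 -0.0004 0 2 0; 0.002 -0.0004 0 2 0"

```text
time: 13.03
position: [0.5049, -0.16, 0.0851]
tool_rot: [0.418, 0.908, -0.0, -0.0]
ft_force: [-1.8, -5.5, 1.5]
grip_width: 0.0003
grip_force: 2.8
```

Request:
servo_tool --moves "0.001 -0.0002 0 1 0; 0.0015 -0.0003 0 1 0; 0.0015 -0.0003 0 1 0"

```text
time: 13.28
position: [0.5048, -0.1601, 0.0853]
tool_rot: [0.425, 0.905, -0.001, 0.001]
ft_force: [-1.1, -7.7, 1.5]
grip_width: 0.0003
grip_force: 3.9
```

Request:
servo_tool --moves "0.001 0 0 0 0; 0.002 0 0 0 0; 0.002 0 0 0 0; 0.002 0 0 0 0"

```text
time: 13.62
position: [0.5048, -0.16, 0.0854]
tool_rot: [0.425, 0.905, -0.001, 0.003]
ft_force: [-0.7, -10.6, -1.2]
grip_width: 0.0004
grip_force: 5.3
```

Request:
servo_tool --moves "0 0 0 0 0; 0.001 0 0 0 0; 0.002 0 0 0 0; 0.002 0 0 0 0"

```text
time: 13.95
position: [0.5047, -0.1598, 0.0856]
tool_rot: [0.425, 0.905, -0.002, 0.005]
ft_force: [1.0, -13.8, -3.5]
grip_width: 0.0006
grip_force: 6.9
```

The lever is hard on its stop: the force rises with no motion. I'll retreat and check from above. The tool heading is 130°, so backing off along −x leaves the knob.

Request:
servo_tool --moves "-0.01 0 0 0 0; -0.02 0 0 0 0; -0.03 0 0 0 0; -0.03 0 -0.03 0 0; -0.03 0 -0.065 0 0; -0.05 0 -0.1 0 0; -0.07 0 -0.13 0 0; -0.09 0 -0.16 0 0; -0.1 0 -0.17 0 0; -0.1 0 -0.17 0 0"

```text
time: 14.78
position: [0.5688, -0.2351, 0.2588]
tool_rot: [0.426, 0.905, -0.0, 0.004]
ft_force: [-0.4, 0.7, -0.7]
grip_width: 0.0002
grip_force: 0.0
```

Request:
servo_tool --moves "0 0 0 0 0; 0 0 0 0 0; 0 0 0 0 0; 0 0 0 0 0; 0 0 0 0 0; 0 0 0 0 0"

```text
time: 15.28
position: [0.5649, -0.2321, 0.2545]
tool_rot: [0.426, 0.905, 0.0, -0.001]
ft_force: [-0.3, -0.2, -0.2]
grip_width: 0.0005
grip_force: 0.0
```

```bash
python3 n.py
python3 - <<'E'
from dial import *
m=cams.camera_model('wrist');im=cams.camera('wrist');cv2.imwrite('pics/w4.png',im)
c=measure(im,m,(.554,.0444))[0];print(c,near(im,m,c))
E
```

```text
[ 0.56503673 -0.232306    0.25477015] [-0.55730269  0.17568425 -0.20180776] -87.71590504412306
(array([248.55, 143.48, 248.48, 149.29]), np.float64(0.08))
(array([248.24, 143.09, 248.25, 150.15]), np.float64(-0.02))
(array([249.38, 143.7 , 249.05, 149.03]), np.float64(0.33))
[0.554  0.0444] (array([248.55, 143.11, 248.48, 151.79]), np.float64(0.07))dial.py:21: RuntimeWarning: invalid value encountered in scalar divide
  i=np.arange(k-18,k+19);w=np.clip(d[i%len(th)]-.3*d[k],0,None);return (w*i*.25).sum()/w.sum(),d[k]
```

View pics/w4.png

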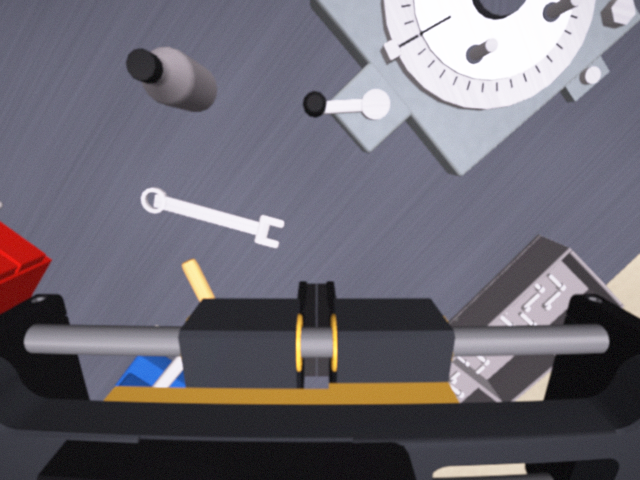

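The dial is lined up to about 0.1°, the lever lies at about −138° (roughly 67° clockwise of where it started) on its stop, and everything else is undisturbed with the arm clear.

```bash
python3 -c "from rig import job;print(job.hand_in())"
```

```text
the job is handed in; nothing more can be done
None
```

The job is handed in: the dial's index mark is within about 0.1° of the long scale line, the clamp lever was then pushed clockwise to its stop, and the flange and loose parts in view are undisturbed (about 15 s of the 72 s used).

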